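# Sort rubber machine mounts by squeezing them

## Robot

A 7-joint arm with a two-finger parallel gripper is mounted at the origin on a cart in front of the work surface, level with it; the furniture and walls round the work are solid. World frame = base frame: x ahead of the robot, y to its left, z up, the work surface at z = 0. Lengths are in m, angles in rad, forces in N, time in s.
With the tool pointing down it reaches from about 0.4 to 0.85 m from the base axis. Payload 10.4 kg.
Tool frame: the origin (TCP) lies at the very end of the fingers, on their centre line; the grasp point (between the pads) lies 19 mm behind it; z points along the fingers, y is the line along which they close (so a half turn about z gives the same grasp; the last joint's range is limited). The gripper opens to 85 mm and grips with 20 to 120 N. Pads are 22 mm wide; open, the fingers measure 114 mm over their backs; the gripper's body (76 mm by 85 mm) begins 54 mm behind the grasp point. The pads swing forward as they close: fully open they stand 13 mm farther back than shut.
Start: joints at [1.218, 0.332, -0.065, 1.46, 0.022, 1.35, -0.088], TCP at [0.202, -0.591, 0.231] pointing down, gripper open.
Joint ranges: [-2.6, 2.6], [-0.5, 2.12], [-1.47, 1.34], [0.16, 2.42], [-1.27, 4.41], [0.06, 2.06], [-2.6, 2.6]. Speed limits (rad/s): [2.22, 2.22, 2.79, 2.79, 3.14, 3.14, 3.14].

## Interface

Orientations are given as a unit quaternion [x, y, z, w].
In Python, from workcell import manip, vision, order gives the robot as it stands. The module is installed in compiled form; this text tells all that it offers.
- The arm moves only by the tool move_arm, never from a script. Its argument "motion" is a list of rows, each a list of 3 entries, a list of its own where there are three numbers: the shift along the tool's x, y, z scaled (see below), then the turn, a rotation vector about the tool's x, y, z scaled (see below), then the opening, from -1 (shut) to 1 (fully open). In form: [[[dx, dy, dz], [wx, wy, wz], hand], ...]. A call has 1 to 12 rows; each row shifts and turns the commanded pose from where the row before left it, along the tool's axes as they then stand; what a row does not reach is not made up. The controller multiplies each number of a shift by 0.75 m and each number of a turn by pi/4 rad. A row lasts 1/10 s, in which the tool goes at most 50 mm and 8.59 degrees, less where a joint would pass 70% of its speed; a pose out of reach is approached as far as the arm can. A call with a number of a shift or a turn outside -1 to 1 is refused whole. A call with a gripper value outside its range is refused whole. The fingers move at their own pace and stop on an object; "newtons" is the grip in N (left out, the last holds). Time passes only in rows, so rows that do not move let the fingers close. It gives the time, the measured TCP pose, the force, the opening and the grip force at its end, in the units of the state.
- manip.get_obs(): the state, without advancing time (a new reading comes with each control period).
- vision.camera(name): name is "scene" or "top"; returns a dict with "pixels" (384x512x3 uint8, red, green, blue), "fx", "fy", "cx", "cy" (pixels), "k1" (the pictures are not rectified: a ray, as slopes to the right and down, at radius r is drawn at 1 + k1 r^2 times it, then the intrinsics apply), "R" (3x3) and "t" (3): a world point X has camera coordinates R X + t. Camera axes: x right, y down, z forward; pixel columns grow to the right and rows downward; lengths in m; the calibration is good to about 2 mm. A picture is of the moment at which its call begins. There is no depth.
- order.hand_in(): hands the job in; it is judged then, once.
The state is a dict: "clock": time; "joint_pos": joint angles; "joint_velocities": joint speeds; "tau": joint torques, N m; "position": TCP position; "ee_rot": TCP orientation; "ft_force": force on the tool from outside, world axes, zero at the start; "torque": the same for the moment, N m; "grip_width": opening from 0.0 (shut) to 1.0 (fully open); "grasp_force": force on a finger pad.
Only numpy, scipy, OpenCV 4.12 (cv2) and the standard library are available. Lean on these libraries where they do the work, as an engineer would, in place of code of your own. Each camera call takes 0.05 s, during which the arm holds its last target. There are 200 camera calls.

## Task

The four rubber machine mounts lying in the bays under the front edge of the bench riser look alike, but some have perished and gone soft. Tell them apart by squeezing them end plate to end plate by about 5 mm: a sound one then pushes back with about 16 N, a perished one with only about 5 N; never squeeze one by more than 10 mm. Put the sound mounts in the green tray and the perished ones in the red tray, and leave everything else where it stands.

Things in the scene. Friction and masses are not known exactly. Their poses are not given: they have to be found in the camera images.
- green_tray: green tray, an open plastic box 130 (x) x 170 (y) mm and 32 mm high, walls and floor 4 mm thick, rim 6 mm thick, fixed to the worktop; a small white card is on its -x side. Origin: centre of its underside; z up, yaw within 0.25 rad of the world's. The two trays may have changed places.
- red_tray: red tray, an open plastic box 130 (x) x 170 (y) mm and 32 mm high, walls and floor 4 mm thick, rim 6 mm thick, fixed to the worktop; a small white card is on its -x side. Origin: centre of its underside; z up, yaw within 0.25 rad of the world's. The two trays may have changed places.
- riser: bench riser, fixed: grey board 142 (x) x 430 (y) mm, underside 137 mm and top 153 mm above the worktop, on two white steel legs at y = -200 and +200 mm. A wooden case (45 mm high, fixed) stands on it. Origin on the worktop, midway between bays 2 and 3; +x into the riser, away from the robot, +y to the left along the row of bays, z up; yaw within 0.1 rad of the world's
- board_edge (a point): middle of the lower front edge of the riser's board, 137 mm above the worktop, at x = -5 mm in the riser's frame. The board overhangs the row of mounts, so a gripper that points straight down strikes it: come in from the robot's side with the tool tilted about 35 degrees from vertical, fingers pointing forward and down
- row_middle (a point): point on the floor of the strip, in the middle of the row of bays. The strip is grey, 5 mm thick, from x = -33 to +37 mm in the riser's frame. Each mount lies between two lugs, 26 mm wide (y), 5 mm thick (x) and 7 mm high above the strip, with inner faces at x = -20 and +20 mm: lift a mount straight up by over 7 mm before bringing it forward
- bay_1 (a point): floor of the strip, 5 mm above the worktop, at the centre of bay 1, the rightmost (-y); one mount lies on it. A mount is a black rubber waist, 25 mm thick, between two square steel plates 34 x 34 x 4 mm, 42 mm long over the plates, 0.1 to 0.15 kg. It lies with its length along the riser's y, plates upright on their edges; the fingers close along y on the plates' outer faces
- bay_2 (a point): floor of the strip, 5 mm above the worktop, at the centre of bay 2, 88 mm to the left (+y) of bay 1; one mount lies on it. A mount's rubber is a spring along its length: a sound one resists with about 3.2 N per mm of squeeze, a perished one with about 1 N per mm, up to a stop at 14 mm; let go, it springs back to 42 mm
- bay_3 (a point): floor of the strip, 5 mm above the worktop, at the centre of bay 3, 88 mm to the left (+y) of bay 2; one mount lies on it. The mounts have no poses in this list; at the start each has its middle within 4 mm of the point 17 mm above its bay's point, turned by under 0.05 rad. Between neighbouring mounts 46 mm are free for the fingers
- bay_4 (a point): floor of the strip, 5 mm above the worktop, at the centre of bay 4, the leftmost, 88 mm from bay 3; one mount lies on it. Nothing that can be seen tells which bays hold sound mounts; it differs from start to start and has to be felt
- oil_bottle: small white bottle with red cap, 34 mm wide and 102 mm high, loose on top of the riser; bystander, leave it alone. Origin: centre of its underside
- tape_roll: roll of tan tape, 96 mm across and 25 mm high, loose on top of the riser; bystander, leave it alone. Origin: centre of its underside
- notebook: black notebook 148 x 110 x 16 mm at the left of the worktop; bystander, leave it alone. Origin: centre of its underside
- ring_gauge: steel ring with knurled rim, 62 mm across and 22 mm high, at the right of the worktop; bystander, leave it alone. Origin: centre of its underside
- bronze_bush: bronze flanged bush, 40 mm across and 36 mm high, at the right of the worktop; bystander, leave it alone. Origin: centre of its underside

How it is judged:
By the outcome, as a careful person would: the job done as asked, in the order asked, and still so for the second after the job is handed in, with the robot touching nothing.
It also fails if it takes over 72 s, if anything falls off the work surface, if the arm or the gripper's body presses on something with over 40 N, if the wrist force passes 120 N, or if a joint passes its speed limit or range.

## Working session

There is one attempt and no reset: what is moved stays moved. The work goes in short steps, Python scripts to look and compute and a tool call to move; the robot and the scene stay as the last step left them, time stands still between calls to the robot, and variables do not carry over. Pictures are saved under pics/ and viewed, at most 10 in all, crops included, and the job is handed in when it is done.

Besides the shell and the picture viewer there is one more tool, called after "Request:" as a command line: name --argument value ..., lists and objects as JSON in quotes. move_arm: Moves the arm, as the interface text tells. Its arguments: {"type":"object","properties":{"motion":{"type":"array"},"newtons":{"type":"number"}},"required":["motion"]}

```bash
mkdir -p pics
python3 - <<'E'
from workcell import manip, vision
import cv2,pickle
print(manip.get_obs())
d={}
for n in("scene","top"):
    c=vision.camera(n);d[n]=c
    cv2.imwrite(f"pics/{n}0.png",cv2.resize(c["pixels"][:,:,::-1],(800,600)))
    print(n,{k:c[k] for k in c if k!="pixels"})
pickle.dump(d,open("c0.pkl","wb"))
E
```

```text
{'clock': 0.0, 'joint_pos': array([ 1.21839322,  0.33286022, -0.06466843,  1.46093586,  0.0215793 ,
        1.34989651, -0.08849492]), 'joint_velocities': array([-0.00052303, -0.0003875 ,  0.00027802,  0.0008531 , -0.0007709 ,
       -0.00086476, -0.00161717]), 'tau': array([-3.12853138e-05, -6.25450087e+01,  4.93052183e-02, -3.91589999e+01,
        1.62690767e-02,  1.01172557e-02, -6.07309062e-05]), 'position': array([ 0.2022737 , -0.59096999,  0.23052573]), 'ee_rot': array([ 9.86434970e-01,  1.64151014e-01, -1.42617225e-04, -6.88160590e-04]), 'ft_force': array([ 0.83657964,  0.3478973 , -0.386519  ]), 'torque': array([ 0.01426349,  0.03649304, -0.00510197]), 'grasp_force': 0.0, 'grip_width': 1.0016227376782212}
scene {'fx': 412.1254307886425, 'fy': 412.1254307886425, 'cx': 259.6108253344554, 'cy': 188.2169670302629, 'k1': 0.041139509586062536, 'R': array([[-0.81944488, -0.57314853, -0.00329518],
       [-0.25230086,  0.36587115, -0.89581392],
       [ 0.51464004, -0.73323875, -0.4444171 ]]), 't': array([0.42184098, 0.29055678, 0.67811158])}
top {'fx': 347.7436745227597, 'fy': 347.7436745227597, 'cx': 249.9370712449745, 'cy': 193.5205814063545, 'k1': -0.10014476957007505, 'R': array([[ 0.01993334, -0.99975435,  0.00968994],
       [-0.99245894, -0.02095845, -0.12077247],
       [ 0.12094588, -0.00720947, -0.99263292]]), 't': array([-0.14739305,  0.58364268,  0.95433561])}
```

View pics/scene0.png

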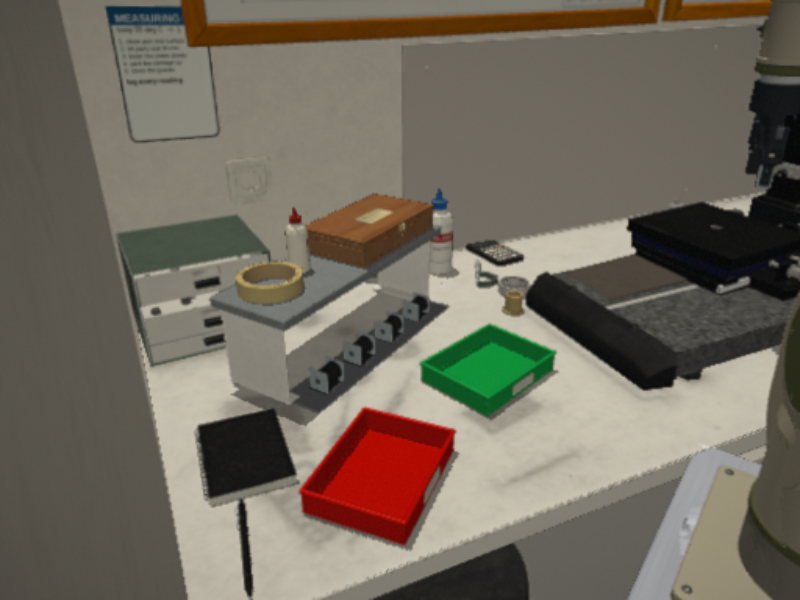

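View pics/top0.png

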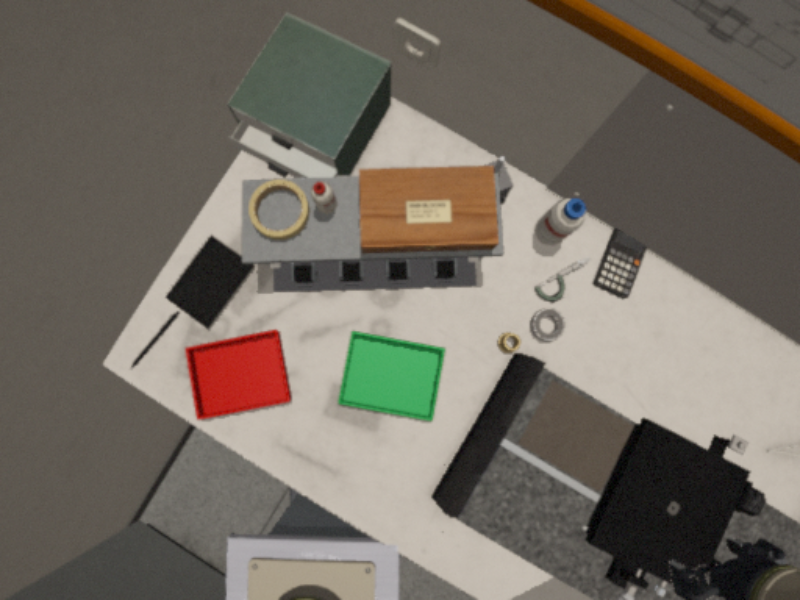

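The scene and top views show the red tray at left (top px 238,375), the green tray at centre (392,375), and the mounts at about (303,272), (351,270), (398,270) and (446,268). Those are coordinates in the 800x600 picture. Next I measure.

```bash
cat > h.py <<'E'
import numpy as np,cv2,pickle
def ray(c,u,v):
    x=np.array([(u-c["cx"])/c["fx"],(v-c["cy"])/c["fy"]]);s=x.copy()
    for _ in range(20): s=x/(1+c["k1"]*(s@s))
    return -c["R"].T@c["t"], c["R"].T@np.array([*s,1.])
def onz(c,u,v,z):
    o,d=ray(c,u,v);return o+d*(z-o[2])/d[2]
def proj(c,X):
    p=c["R"]@np.asarray(X)+c["t"];s=p[:2]/p[2];s=s*(1+c["k1"]*(s@s));return s*[c["fx"],c["fy"]]+[c["cx"],c["cy"]]
E
python3 - <<'E'
from h import *
d=pickle.load(open("c0.pkl","rb"))
for n,c in d.items():
    hsv=cv2.cvtColor(c["pixels"],cv2.COLOR_RGB2HSV)
    for col,(lo,hi) in dict(red=(0,8),green=(50,80)).items():
        m=((hsv[...,0]>=lo)&(hsv[...,0]<=hi)&(hsv[...,1]>150)&(hsv[...,2]>60)).astype(np.uint8)
        if col=="red": m|=((hsv[...,0]>174)&(hsv[...,1]>150)&(hsv[...,2]>60)).astype(np.uint8)
        cs,_=cv2.findContours(m,cv2.RETR_EXTERNAL,cv2.CHAIN_APPROX_NONE)
        k=max(cs,key=cv2.contourArea)[:,0,:]
        W=np.array([onz(c,*p,0.032)[:2] for p in k],np.float32)
        print(n,col,cv2.minAreaRect(W))
c=d["top"];x0,y0,x1,y1=150,100,330,200
cv2.imwrite("pics/t1.png",cv2.resize(c["pixels"][y0:y1,x0:x1,::-1],None,fx=4.4,fy=4.4,interpolation=cv2.INTER_CUBIC))
c=d["scene"];x0,y0,x1,y1=130,140,300,270
cv2.imwrite("pics/s1.png",cv2.resize(c["pixels"][y0:y1,x0:x1,::-1],None,fx=4.5,fy=4.5,interpolation=cv2.INTER_CUBIC))
E
```

```text
scene red ((0.44281941652297974, 0.15496158599853516), (0.14240585267543793, 0.1985805779695511), 12.707619667053223)
scene green ((0.44534415006637573, -0.11880601942539215), (0.20374517142772675, 0.1538388431072235), 80.79769897460938)
top red ((0.4506649374961853, 0.14061406254768372), (0.13200774788856506, 0.17324218153953552), 12.762613296508789)
top green ((0.45467957854270935, -0.13885676860809326), (0.16792511940002441, 0.1292487531900406), 80.44943237304688)
```

View pics/t1.png

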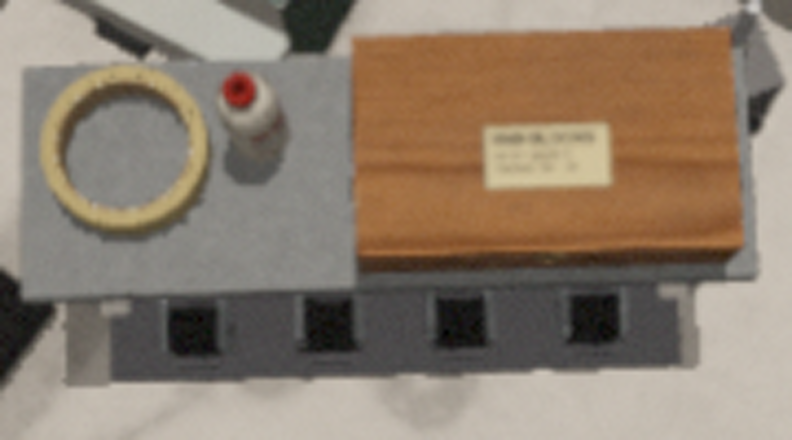

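View pics/s1.png

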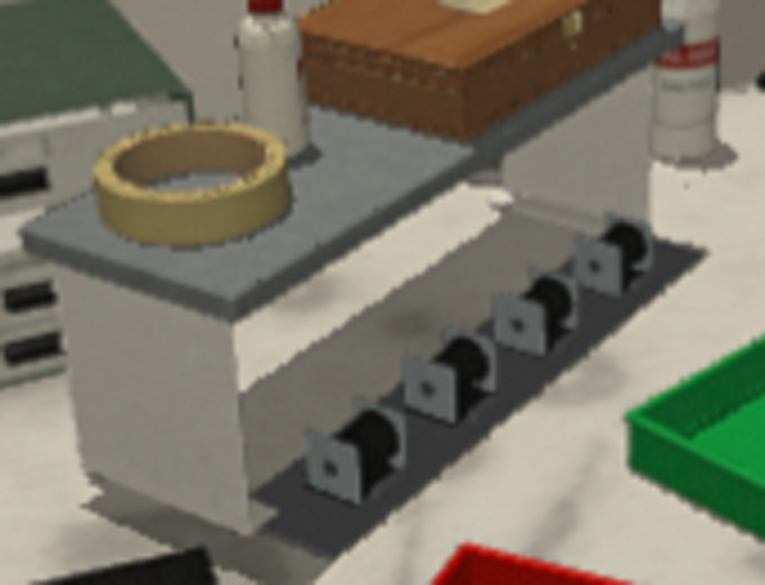

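The crops show the mount centres, bay 4 to bay 1, at t1 crop px (193,330), (329,324), (461,321) and (595,318). The strip's front edge runs from (112,382) to (680,367), and the board's top front corners are at (22,300) and (757,278).

Run:
```python
from h import *
d=pickle.load(open("c0.pkl","rb"));c=d["top"];s=d["scene"]
P=lambda u,v,z:onz(c,150+(u+.5)/4.4-.5,100+(v+.5)/4.4-.5,z).round(4)
S=lambda u,v,z:onz(s,130+(u+.5)/4.5-.5,140+(v+.5)/4.5-.5,z).round(4)
print("strip front",P(112,382,.005),P(680,367,.005))
a,b=P(22,300,.153),P(757,278,.153);print("board",a,b,np.linalg.norm(a-b),np.arctan2(-(a-b)[0],(a-b)[1]))
for u,v in((193,330),(329,324),(461,321),(595,318)):print("mount top",P(u,v,.0345))
print("plate front top",[P(*q,.039) for q in((166,357),(221,357),(300,350),(356,350),(433,347),(489,347),(568,343),(624,343))])
# scene: board lower front left corner, front plate top-left corners
print("scene boardtop corner front-left",S(235,305,.153),"low",S(235,320,.137))
print("scene strip front left/right",S(330,555,.005),S(706,252,.005))
# plate (left, +y face) corners: front bottom
for u,v in((357,503),(457,423),(542,354),(613,291)):print("plate front-bottom L",S(u,v,.005))
```

```text
strip front [0.6067 0.0859 0.005 ] [ 0.625  -0.2955  0.005 ]
board [0.6332 0.1095 0.153 ] [ 0.6552 -0.3162  0.153 ] 0.42626809639005353 0.051633651886707044
mount top [0.6381 0.028  0.0345]
mount top [ 0.6439 -0.0608  0.0345]
mount top [ 0.6477 -0.147   0.0345]
mount top [ 0.6516 -0.2347  0.0345]
plate front top [array([0.6192, 0.0442, 0.039 ]), array([0.6199, 0.0084, 0.039 ]), array([ 0.6255, -0.0428,  0.039 ]), array([ 0.6263, -0.0791,  0.039 ]), array([ 0.6293, -0.129 ,  0.039 ]), array([ 0.6301, -0.1654,  0.039 ]), array([ 0.6339, -0.2167,  0.039 ]), array([ 0.6347, -0.2533,  0.039 ])]
scene boardtop corner front-left [0.6253 0.1189 0.153 ] low [0.6367 0.1092 0.137 ]
scene strip front left/right [0.6054 0.0909 0.005 ] [ 0.6231 -0.2928  0.005 ]
plate front-bottom L [0.6237 0.0499 0.005 ]
plate front-bottom L [ 0.6287 -0.0391  0.005 ]
plate front-bottom L [ 0.6341 -0.1264  0.005 ]
plate front-bottom L [ 0.6432 -0.2143  0.005 ]
```

```bash
cat >> h.py <<'E'
from scipy.spatial.transform import Rotation as Ro, Slerp
a=0.05; TILT=np.radians(35)
def tool(yaw,tilt):
    y=np.array([np.sin(yaw),-np.cos(yaw),0]);z=np.array([np.cos(yaw)*np.sin(tilt),np.sin(yaw)*np.sin(tilt),-np.cos(tilt)])
    return Ro.from_matrix(np.c_[np.cross(y,z),y,z])
RG=tool(a,TILT); ZG=RG.as_matrix()[:,2]
M={1:(.656,-.235,.022),2:(.651,-.147,.022),3:(.646,-.060,.022),4:(.641,.028,.022)}
def grasp(i,back=0,up=0): return np.array(M[i])+(13-back)*1e-3*ZG+[0,0,up*1e-3]
def plan(p,R,pt,Rt,hand,n=None):
    p=np.array(p,float);n0=n or int(max(np.ceil(np.linalg.norm(pt-p)/.043),np.ceil((R.inv()*Rt).magnitude()/.14),1))
    sl=Slerp([0,1],Ro.concatenate([R,Rt]));P0=p.copy();out=[]
    for k in range(1,n0+1):
        s=np.round(R.inv().apply(P0+(pt-P0)*k/n0-p)/.75,3);w=np.round((R.inv()*sl(k/n0)).as_rotvec()/(np.pi/4),3)
        p=p+R.apply(s*.75);R=R*Ro.from_rotvec(w*np.pi/4);out.append([s.tolist(),w.tolist(),hand])
    return p,R,out
def go(wps):  # wps: list of (pt,Rt,hand,n)
    from workcell import manip
    o=manip.get_obs();p=o["position"];R=Ro.from_quat(o["ee_rot"]);rows=[]
    for w in wps: p,R,r=plan(p,R,np.array(w[0]),w[1],w[2],*w[3:]);rows+=r
    print("end",p.round(4))
    for i in range(0,len(rows),12): print(str(rows[i:i+12]).replace("-0.0,","0,").replace("0.0,","0,"))
def st():
    from workcell import manip
    o=manip.get_obs();print(o["clock"],o["position"].round(4),o["ft_force"].round(2),o["grip_width"]*85,o["grasp_force"])
E
python3 - <<'E'
from h import *
from workcell import manip
o=manip.get_obs();R0=Ro.from_quat(o["ee_rot"])
print(ZG,grasp(1))
go([([.22,-.57,.30],R0,.4),([.40,-.40,.30],R0,.4),([.50,-.25,.27],RG,.4),(grasp(1,90),RG,.4)])
E
```

```text
[ 0.57285962  0.02866687 -0.81915204] [ 0.66344717 -0.23462733  0.01135102]
end [ 0.6118 -0.237   0.0849]
[[[0.016, -0.009, -0.046], [0, 0, 0.0], 0.4], [[0.015, -0.01, -0.046], [0, 0, 0.0], 0.4], [[0.05, -0.023, -0.0], [0, 0, 0.0], 0.4], [[0.05, -0.023, -0.0], [0, 0, 0.0], 0.4], [[0.05, -0.022, -0.0], [0, 0, 0.0], 0.4], [[0.051, -0.023, -0.0], [0, 0, 0.0], 0.4], [[0.05, -0.023, -0.0], [0, 0, 0.0], 0.4], [[0.05, -0.023, -0.0], [0, 0, 0.0], 0.4], [[0.038, -0.029, 0.008], [-0.022, 0.155, 0.069], 0.4], [[0.035, -0.031, 0.012], [-0.022, 0.154, 0.069], 0.4], [[0.032, -0.034, 0.015], [-0.022, 0.155, 0.069], 0.4], [[0.028, -0.035, 0.019], [-0.022, 0.154, 0.069], 0.4]]
[[[0.024, -0.037, 0.021], [-0.022, 0.155, 0.069], 0.4], [[-0.003, -0.002, 0.048], [0, 0, -0.0], 0.4], [[-0.003, -0.001, 0.048], [0, 0, -0.0], 0.4], [[-0.003, -0.002, 0.048], [0, 0, -0.0], 0.4], [[-0.004, -0.001, 0.048], [0, 0, -0.0], 0.4], [[-0.003, -0.002, 0.048], [0, 0, -0.0], 0.4], [[-0.003, -0.002, 0.048], [0, 0, -0.0], 0.4]]
```

Request:
move_arm --motion '[[[0.016,-0.009,-0.046],[0,0,0],0.4],[[0.015,-0.01,-0.046],[0,0,0],0.4],[[0.05,-0.023,0],[0,0,0],0.4],[[0.05,-0.023,0],[0,0,0],0.4],[[0.05,-0.022,0],[0,0,0],0.4],[[0.05,-0.023,0],[0,0,0],0.4],[[0.05,-0.023,0],[0,0,0],0.4],[[0.05,-0.023,0],[0,0,0],0.4],[[0.038,-0.029,0.008],[-0.022,0.155,0.069],0.4],[[0.035,-0.031,0.012],[-0.022,0.154,0.069],0.4],[[0.032,-0.034,0.015],[-0.022,0.155,0.069],0.4],[[0.028,-0.035,0.019],[-0.022,0.154,0.069],0.4]]' --newtons 20

```text
clock: 1.3
position: [0.4798, -0.2799, 0.2764]
ee_rot: [0.968, 0.051, 0.244, -0.005]
ft_force: [0.3, 1.5, 1.0]
grip_width: 0.703
grasp_force: 0.0
```

Run:
```python
from h import *
st();go([([.50,-.25,.27],RG,.4),(grasp(1,90),RG,.4)])
```

```text
1.3 [ 0.4798 -0.2799  0.2764] [0.31 1.5  0.98] 59.734931282421016 0.0
end [ 0.6121 -0.237   0.0849]
[[[0.023, -0.037, 0.022], [-0.019, 0.148, 0.065], 0.4], [[-0.003, -0.002, 0.048], [0, 0, 0.0], 0.4], [[-0.003, -0.001, 0.048], [0, 0, 0.0], 0.4], [[-0.003, -0.002, 0.048], [0, 0, 0.0], 0.4], [[-0.003, -0.002, 0.048], [0, 0, 0.0], 0.4], [[-0.003, -0.001, 0.048], [0, 0, 0.0], 0.4], [[-0.003, -0.002, 0.048], [0, 0, 0.0], 0.4]]
```

Request:
move_arm --motion '[[[0.023,-0.037,0.022],[-0.02,0.15,0.066],0.4],[[-0.003,-0.002,0.048],[0,0,0],0.4],[[-0.003,-0.001,0.048],[0,0,0],0.4],[[-0.003,-0.002,0.048],[0,0,0],0.4],[[-0.003,-0.002,0.048],[0,0,0],0.4],[[-0.003,-0.001,0.048],[0,0,0],0.4],[[-0.003,-0.002,0.048],[0,0,0],0.4],[[0,0,0],[0,0,0],0.4]]'

```text
clock: 2.1
position: [0.6101, -0.2347, 0.079]
ee_rot: [0.955, 0.026, 0.296, -0.01]
ft_force: [-1.0, 0.2, -0.9]
grip_width: 0.703
grasp_force: 0.0
```

Run:
```python
from h import *
from workcell import vision
st();c=vision.camera("scene")
x0,y0,x1,y1=170,110,330,260
cv2.imwrite("pics/s2.png",cv2.resize(c["pixels"][y0:y1,x0:x1,::-1],None,fx=4,fy=4,interpolation=cv2.INTER_CUBIC))
go([(grasp(1,40),RG,.4),(grasp(1,0),RG,.4,3)])
```

```text
2.1 [ 0.6101 -0.2347  0.079 ] [-1.01  0.22 -0.88] 59.75262010079196 0.0
end [ 0.6634 -0.2344  0.0116]
[[[0.002, 0.001, 0.032], [-0.003, 0.005, 0.001], 0.4], [[0.003, 0.001, 0.032], [-0.003, 0.004, 0.001], 0.4], [[0, 0, 0.018], [0, 0, 0.0], 0.4], [[0, 0, 0.018], [0, 0, 0.0], 0.4], [[0, 0, 0.017], [0, 0, 0.0], 0.4]]
```

View pics/s2.png

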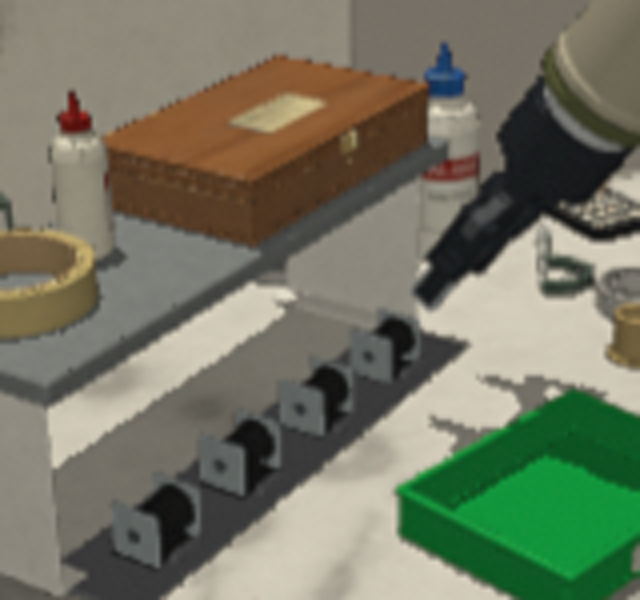

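The picture shows the fingertips at (425,295), just behind and above the bay 1 mount at (385,350), with the tool clear of the board.

Request:
move_arm --motion '[[[0.002,0.001,0.032],[-0.003,0.005,0.001],0.4],[[0.003,0.001,0.032],[-0.003,0.004,0.001],0.4],[[0,0,0.018],[0,0,0],0.4],[[0,0,0.018],[0,0,0],0.4],[[0,0,0.017],[0,0,0],0.4],[[0,0,0],[0,0,0],0.4],[[0,0,0],[0,0,0],0.02],[[0,0,0],[0,0,0],0.02],[[0,0,0],[0,0,0],0.02],[[0,0,0],[0,0,0],0.02]]'

```text
clock: 3.15
position: [0.6644, -0.2366, 0.0152]
ee_rot: [0.953, 0.024, 0.303, -0.005]
ft_force: [0.5, 0.7, 0.4]
grip_width: 0.509
grasp_force: 0.3
```

Request:
move_arm --motion '[[[0,0,0],[0,0,0],-0.05],[[0,0,0],[0,0,0],-0.05],[[0,0,0],[0,0,0],-0.05]]'

```text
clock: 3.45
position: [0.6645, -0.2365, 0.0153]
ee_rot: [0.953, 0.024, 0.303, -0.005]
ft_force: [-3.8, 1.9, 7.0]
grip_width: 0.478
grasp_force: 5.4
```

Run:
```python
from h import *
st()
```

```text
3.45 [ 0.6645 -0.2365  0.0153] [-3.77  1.9   7.  ] 40.61877420360109 5.4141175746917725
```

Request:
move_arm --motion '[[[0,0,-0.001],[0,0,0],-0.13],[[0,0,-0.001],[0,0,0],-0.13],[[0,0,0],[0,0,0],-0.13],[[0,0,0],[0,0,0],-0.13]]'

```text
clock: 3.85
position: [0.6633, -0.2367, 0.0157]
ee_rot: [0.953, 0.024, 0.302, -0.005]
ft_force: [-0.6, -0.4, -0.2]
grip_width: 0.438
grasp_force: 13.5
```

Run:
```python
from h import *
st()
```

```text
3.85 [ 0.6633 -0.2367  0.0157] [-0.65 -0.39 -0.17] 37.26478032949867 13.505608588457108
```

Bay 1 gives 13.5 N at 4.7 mm of squeeze, so it is sound and goes to the green tray.

```bash
cat >> h.py <<'E'
T={"g":((.4547,-.1389),-.167),"r":((.4507,.1406),.223)}
SL=[(.025,-.036),(.025,.036),(-.022,-.036),(-.022,.036)]
OFF=.0073
def slot(t,k):
    (cx,cy),w=T[t];c,s=np.cos(w),np.sin(w);x,y=SL[k];x+=OFF
    return np.array([cx+c*x-s*y,cy+s*x+c*y,.0175]),tool(w,TILT)
def carry(t,k,hand):
    from workcell import manip
    o=manip.get_obs();p=o["position"];R=Ro.from_quat(o["ee_rot"]);q,Rt=slot(t,k)
    u=p+[0,0,.015];b=u-.09*ZG
    go([(u,R,hand,2),(b,R,hand),(q+[0,0,.09],Rt,hand),(q+[0,0,.012],Rt,hand,3),(q,Rt,hand,2)])
def fetch(t,k,i,h0):
    q,Rt=slot(t,k);z=Rt.as_matrix()[:,2]
    from workcell import manip
    p=manip.get_obs()["position"]
    go([(p-.075*z,Rt,h0,3),(p-.075*z+[0,0,.03],Rt,.4,1),(grasp(i,80)-[0,0,.0],RG,.4),(grasp(i,40),RG,.4,2),(grasp(i,0),RG,.4,3)])
E
python3 - <<'E'
from h import *
carry("g",0,-.13)
E
```

```text
end [ 0.4809 -0.1798  0.0174]
[[[0.006, 0, -0.008], [0, 0, 0.0], -0.13], [[0.006, 0, -0.008], [0, 0, 0.0], -0.13], [[0, 0, -0.04], [0, 0, 0.0], -0.13], [[0, 0, -0.04], [0, 0, 0.0], -0.13], [[0, 0.001, -0.04], [0, 0, 0.0], -0.13], [[-0.034, -0.022, -0.026], [-0.038, -0.001, 0.057], -0.13], [[-0.036, -0.02, -0.026], [-0.039, -0.001, 0.057], -0.13], [[-0.036, -0.017, -0.027], [-0.038, -0.001, 0.056], -0.13], [[-0.036, -0.015, -0.027], [-0.039, -0.002, 0.057], -0.13], [[-0.02, 0, 0.028], [0, 0, 0.0], -0.13], [[-0.02, 0, 0.029], [0, 0, 0.0], -0.13], [[-0.02, 0, 0.028], [0, 0, 0.0], -0.13]]
[[[-0.005, 0, 0.007], [0, 0, 0.0], -0.13], [[-0.004, 0, 0.007], [0, 0, 0.0], -0.13]]
```

Request:
move_arm --motion '[[[0.006,0,-0.008],[0,0,0],-0.13],[[0.006,0,-0.008],[0,0,0],-0.13],[[0,0,-0.04],[0,0,0],-0.13],[[0,0,-0.04],[0,0,0],-0.13],[[0,0.001,-0.04],[0,0,0],-0.13],[[-0.034,-0.022,-0.026],[-0.038,-0.001,0.057],-0.13],[[-0.036,-0.02,-0.026],[-0.039,-0.001,0.057],-0.13],[[-0.036,-0.017,-0.027],[-0.038,-0.001,0.056],-0.13],[[-0.036,-0.015,-0.027],[-0.039,-0.002,0.057],-0.13],[[0,0,0],[0,0,0],-0.13],[[0,0,0],[0,0,0],-0.13]]'

```text
clock: 4.95
position: [0.4811, -0.1795, 0.1092]
ee_rot: [0.95, -0.079, 0.301, 0.026]
ft_force: [0.3, -0.4, 0.5]
grip_width: 0.437
grasp_force: 13.5
```

Run:
```python
from h import *
from workcell import vision,manip
st();c=vision.camera("scene");print(manip.get_obs()["joint_pos"].round(2))
x0,y0,x1,y1=200,90,400,270
cv2.imwrite("pics/s3.png",cv2.resize(c["pixels"][y0:y1,x0:x1,::-1],None,fx=3,fy=3,interpolation=cv2.INTER_CUBIC))
q,Rt=slot("g",0)
go([(q+[0,0,.012],Rt,-.13,3),(q,Rt,-.13,2)])
```

```text
4.95 [ 0.4811 -0.1795  0.1092] [ 0.31 -0.4   0.54] 37.11123056540906 13.480044901371002
[ 0.75 -0.11 -0.4   2.37 -0.5   0.3  -0.96]
end [ 0.4802 -0.1797  0.0175]
[[[-0.021, 0, 0.029], [0, -0.001, 0.001], -0.13], [[-0.021, 0, 0.028], [0.001, -0.001, 0.0], -0.13], [[-0.02, 0, 0.029], [0, -0.001, 0.001], -0.13], [[-0.005, 0, 0.007], [0, 0, -0.0], -0.13], [[-0.005, 0, 0.006], [0, 0, -0.0], -0.13]]
```

View pics/s3.png

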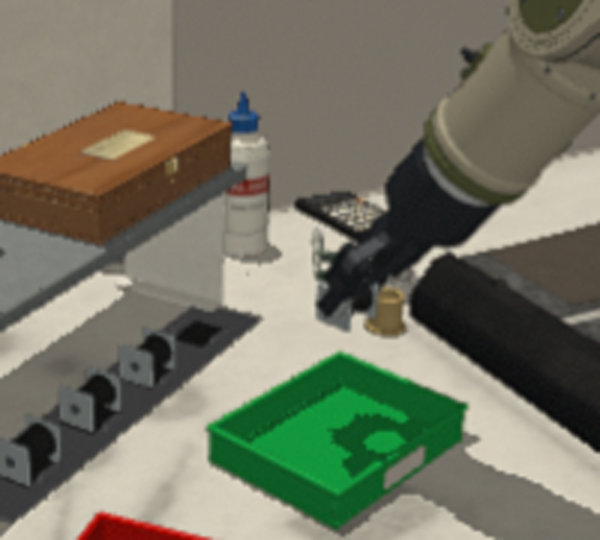

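The picture shows the mount held at (335,305), and the bush and tray are undisturbed. Next I lower it.

Request:
move_arm --motion '[[[-0.021,0,0.029],[0,-0.001,0.001],-0.13],[[-0.021,0,0.028],[0,-0.001,0],-0.13],[[-0.02,0,0.029],[0,-0.001,0.001],-0.13],[[-0.005,0,0.007],[0,0,0],-0.13],[[0,0,0],[0,0,0],-0.13]]'

```text
clock: 5.5
position: [0.481, -0.1817, 0.0245]
ee_rot: [0.951, -0.081, 0.297, 0.023]
ft_force: [0.3, -0.7, -1.3]
grip_width: 0.434
grasp_force: 13.6
```

Run:
```python
from h import *
from workcell import vision,manip
st();print(manip.get_obs()["joint_pos"].round(2))
```

```text
5.5 [ 0.481  -0.1817  0.0245] [ 0.27 -0.71 -1.29] 36.854019834155416 13.565231412649155
[ 0.83  0.11 -0.5   2.41 -1.04  0.07 -0.36]
```

Run:
```python
from h import *
q,Rt=slot("g",0); w=-.167
Rn=tool(w,TILT-.1)
go([(q+[.01,0,.0],Rn,-.13,3)])
```

```text
end [ 0.4904 -0.1795  0.0178]
[[[0.002, -0.002, 0.005], [-0.001, -0.04, -0.002], -0.13], [[0.001, -0.001, 0.005], [-0.002, -0.04, -0.002], -0.13], [[0.002, -0.002, 0.004], [-0.001, -0.04, -0.002], -0.13]]
```

Request:
move_arm --motion '[[[0.002,-0.002,0.005],[-0.001,-0.04,-0.002],-0.13],[[0.001,-0.001,0.005],[-0.002,-0.04,-0.002],-0.13],[[0.002,-0.002,0.004],[-0.001,-0.04,-0.002],-0.13],[[0,0,0],[0,0,0],-0.13]]'

```text
clock: 5.9
position: [0.4908, -0.1769, 0.0219]
ee_rot: [0.961, -0.076, 0.267, 0.021]
ft_force: [-0.3, 1.1, -1.2]
grip_width: 0.437
grasp_force: 13.6
```

Run:
```python
from h import *
from workcell import vision,manip
st();print(manip.get_obs()["joint_pos"].round(2))
```

```text
5.9 [ 0.4908 -0.1769  0.0219] [-0.25  1.14 -1.25] 37.12190473443808 13.556536138057709
[ 0.35  0.11 -0.04  2.38 -0.55  0.14 -0.89]
```

Request:
move_arm --motion '[[[-0.003,0,0.005],[0,0,0],-0.13],[[0,0,0],[0,0,0],-0.13],[[0,0,0],[0,0,0],-0.13]]'

```text
clock: 6.2
position: [0.488, -0.1786, 0.0163]
ee_rot: [0.961, -0.079, 0.266, 0.021]
ft_force: [-0.6, -0.5, -0.2]
grip_width: 0.438
grasp_force: 13.6
```

Request:
move_arm --motion '[[[0,0,0],[0,0,0],0.2],[[0,0,0],[0,0,0],0.2],[[0,0,0],[0,0,0],0.2],[[0,0,-0.03],[0,0,0],0.2],[[0,0,-0.04],[0,0,0],0.2],[[0,0,-0.04],[0,0,0],0.3]]'

```text
clock: 6.8
position: [0.4534, -0.1717, 0.0786]
ee_rot: [0.96, -0.078, 0.267, 0.019]
ft_force: [-0.3, -1.1, 0.8]
grip_width: 0.65
grasp_force: 0.0
```

Run:
```python
from h import *
from workcell import manip
st();p=manip.get_obs()["position"];print(manip.get_obs()["joint_pos"].round(2))
G=lambda b:grasp(2,b)+[0,0,-.001]
go([(p+[.06,0.01,.02],RG,.4),(G(80),RG,.4),(G(40),RG,.4,2),(G(0),RG,.4,3)])
```

```text
6.8 [ 0.4534 -0.1717  0.0786] [-0.26 -1.13  0.79] 55.235044631173835 0.0
[ 0.56 -0.1  -0.22  2.42 -0.39  0.31 -1.05]
end [ 0.6588 -0.1469  0.0103]
[[[0.04, -0.013, 0.008], [0.071, 0.043, -0.114], 0.4], [[0.04, -0.009, 0.011], [0.07, 0.043, -0.113], 0.4], [[0.031, -0.003, 0.034], [0, 0, -0.0], 0.4], [[0.03, -0.004, 0.033], [0, 0, -0.0], 0.4], [[0.031, -0.003, 0.034], [0, 0, -0.0], 0.4], [[0, 0, 0.027], [0, 0, -0.0], 0.4], [[0, 0, 0.026], [0, 0, -0.0], 0.4], [[0, 0, 0.018], [0, 0, -0.0], 0.4], [[0, 0, 0.018], [0, 0, -0.0], 0.4], [[0, 0, 0.018], [0, 0, -0.0], 0.4]]
```

Request:
move_arm --motion '[[[0.04,-0.013,0.008],[0.071,0.043,-0.114],0.4],[[0.04,-0.009,0.011],[0.07,0.043,-0.113],0.4],[[0.031,-0.003,0.034],[0,0,0],0.4],[[0.03,-0.004,0.033],[0,0,0],0.4],[[0.031,-0.003,0.034],[0,0,0],0.4],[[0,0,0],[0,0,0],0.4],[[0,0,0],[0,0,0],0.4]]'

```text
clock: 7.5
position: [0.6009, -0.1557, 0.0677]
ee_rot: [0.956, 0.003, 0.292, -0.004]
ft_force: [0.1, -0.8, 0.2]
grip_width: 0.696
grasp_force: 0.0
```

Run:
```python
from h import *
st()
G=lambda b:grasp(2,b)+[0,0,-.001]
go([(G(40),RG,.4),(G(0),RG,.4,3)])
```

```text
7.5 [ 0.6009 -0.1557  0.0677] [ 0.05 -0.85  0.18] 59.200842464257775 0.0
end [ 0.6587 -0.1463  0.0102]
[[[0.01, -0.005, 0.027], [0.012, 0.011, -0.024], 0.4], [[0.01, -0.005, 0.026], [0.012, 0.011, -0.024], 0.4], [[0, 0, 0.018], [0, 0, -0.0], 0.4], [[0, 0, 0.018], [0, 0, -0.0], 0.4], [[0, 0, 0.018], [0, 0, -0.0], 0.4]]
```

Request:
move_arm --motion '[[[0.01,-0.005,0.01],[0.012,0.011,-0.024],0.4],[[0.01,-0.005,0.034],[0.012,0.011,-0.024],0.4],[[0,0,0.026],[0,0,0],0.4],[[0,0,0.018],[0,0,0],0.4],[[0,0,0.018],[0,0,0],0.4],[[0,0,0],[0,0,0],0.4],[[0,0,0],[0,0,0],0.02],[[0,0,0],[0,0,0],0.02],[[0,0,0],[0,0,0],-0.05],[[0,0,0],[0,0,0],-0.05],[[0,0,0],[0,0,0],-0.05]]'

```text
clock: 8.6
position: [0.6586, -0.1468, 0.0124]
ee_rot: [0.953, 0.023, 0.302, -0.007]
ft_force: [-4.9, -0.0, 5.9]
grip_width: 0.476
grasp_force: 4.6
```

Request:
move_arm --motion '[[[0,0,-0.001],[0,0,0],-0.13],[[0,0,-0.001],[0,0,0],-0.13],[[0,0,0],[0,0,0],-0.13],[[0,0,0],[0,0,0],-0.13]]'

```text
clock: 9.0
position: [0.6575, -0.1467, 0.0128]
ee_rot: [0.953, 0.023, 0.301, -0.007]
ft_force: [-2.9, -0.2, 2.4]
grip_width: 0.442
grasp_force: 13.7
```

```bash
cat >> h.py <<'E'
SL=[(.032,-.036),(.032,.036),(-.015,-.036),(-.015,.036)]
def carry2(t,k,hand,tilt=TILT-.12):
    from workcell import manip
    o=manip.get_obs();p=o["position"];R=Ro.from_quat(o["ee_rot"]);q,_=slot(t,k);q=q+[0,0,.001];Rt=tool(T[t][1],tilt);st()
    u=p+[0,0,.015];b=u-.08*ZG
    go([(u,R,hand,2),(b,R,hand),(q+[0,0,.08],Rt,hand)])
def lower(t,k,hand,tilt=TILT-.12):
    from workcell import manip
    st();print(manip.get_obs()["joint_pos"].round(2));q,_=slot(t,k);Rt=tool(T[t][1],tilt)
    go([(q+[0,0,.013],Rt,hand,3),(q-[0,0,.003],Rt,hand,2)])
E
python3 - <<'E'
from h import *
carry2("g",1,-.13)
E
```

```text
9.0 [ 0.6575 -0.1467  0.0128] [-2.92 -0.21  2.35] 37.53452215635387 13.680950850248337
end [ 0.4996 -0.1103  0.0986]
[[[0.006, 0, -0.008], [0, 0, 0.0], -0.13], [[0.005, 0, -0.008], [0, 0, 0.0], -0.13], [[0, 0, -0.054], [0, 0, 0.0], -0.13], [[0.001, 0, -0.053], [0, 0, 0.0], -0.13], [[-0.039, -0.02, -0.03], [-0.048, -0.051, 0.078], -0.13], [[-0.041, -0.016, -0.029], [-0.048, -0.051, 0.078], -0.13], [[-0.043, -0.012, -0.028], [-0.048, -0.052, 0.078], -0.13]]
```

Request:
move_arm --motion '[[[0.006,0,-0.008],[0,0,0],-0.13],[[0.005,0,-0.008],[0,0,0],-0.13],[[0,0,-0.054],[0,0,0],-0.13],[[0.001,0,-0.053],[0,0,0],-0.13],[[-0.039,-0.02,-0.03],[-0.048,-0.051,0.078],-0.13],[[-0.041,-0.016,-0.029],[-0.048,-0.051,0.078],-0.13],[[-0.043,-0.012,-0.028],[-0.048,-0.052,0.078],-0.13],[[0,0,0],[0,0,0],-0.13],[[0,0,0],[0,0,0],-0.13]]'

```text
clock: 9.9
position: [0.5322, -0.1204, 0.0972]
ee_rot: [0.965, -0.047, 0.258, 0.01]
ft_force: [0.5, 0.4, -1.1]
grip_width: 0.439
grasp_force: 13.5
```

Run:
```python
from h import *
lower("g",1,-.13)
```

```text
9.9 [ 0.5322 -0.1204  0.0972] [ 0.52  0.42 -1.11] 37.30111733294827 13.546697795391083
[ 0.13 -0.01  0.03  2.27 -0.1   0.36 -1.42]
end [ 0.4992 -0.1101  0.0146]
[[[-0.028, -0.003, 0.018], [-0.016, -0.013, 0.025], -0.13], [[-0.027, -0.003, 0.019], [-0.016, -0.014, 0.026], -0.13], [[-0.028, -0.002, 0.018], [-0.016, -0.013, 0.025], -0.13], [[-0.005, 0, 0.01], [0, 0, -0.0], -0.13], [[-0.005, 0, 0.009], [0, 0, -0.0], -0.13]]
```

Run:
```python
from h import *
q,_=slot("g",1);Rt=tool(-.167,TILT-.12)
go([(q+[0,0,.08],Rt,-.13,2),(q+[0,0,.013],Rt,-.13,3),(q-[0,0,.002],Rt,-.13,2)])
```

```text
end [ 0.4992 -0.1097  0.0153]
[[[-0.019, -0.005, -0.011], [-0.024, -0.02, 0.038], -0.13], [[-0.02, -0.004, -0.011], [-0.024, -0.02, 0.038], -0.13], [[-0.014, 0, 0.026], [0, 0, -0.0], -0.13], [[-0.014, 0, 0.026], [0, 0, -0.0], -0.13], [[-0.014, 0, 0.026], [0, 0, -0.0], -0.13], [[-0.005, 0, 0.009], [0, 0, -0.0], -0.13], [[-0.005, 0, 0.009], [0, 0, -0.0], -0.13]]
```

Request:
move_arm --motion '[[[-0.019,-0.005,-0.011],[-0.024,-0.02,0.038],-0.13],[[-0.02,-0.004,-0.011],[-0.024,-0.02,0.038],-0.13],[[0,0,0],[0,0,0],-0.13],[[-0.014,0,0.026],[0,0,0],-0.13],[[-0.014,0,0.026],[0,0,0],-0.13],[[-0.014,0,0.026],[0,0,0],-0.13],[[-0.005,0,0.009],[0,0,0],-0.13],[[0,0,0],[0,0,0],-0.13],[[0,0,0],[0,0,0],-0.13]]'

```text
clock: 10.8
position: [0.4994, -0.1105, 0.0227]
ee_rot: [0.967, -0.082, 0.242, 0.02]
ft_force: [0.5, 0.6, -0.4]
grip_width: 0.437
grasp_force: 13.6
```

Request:
move_arm --motion '[[[-0.003,0,0.005],[0,0,0],-0.13],[[-0.002,0,0.004],[0,0,0],-0.13],[[0,0,0],[0,0,0],-0.13],[[0,0,0],[0,0,0],-0.13]]'

```text
clock: 11.2
position: [0.4985, -0.1101, 0.0144]
ee_rot: [0.967, -0.082, 0.241, 0.02]
ft_force: [-0.0, -0.9, -1.5]
grip_width: 0.437
grasp_force: 13.6
```

Request:
move_arm --motion '[[[-0.002,0,0.003],[0,0,0],-0.13],[[0,0,0],[0,0,0],-0.13],[[0,0,0],[0,0,0],-0.13]]'

```text
clock: 11.5
position: [0.4988, -0.1101, 0.0122]
ee_rot: [0.967, -0.082, 0.242, 0.02]
ft_force: [-4.2, 1.5, 6.6]
grip_width: 0.436
grasp_force: 13.8
```

Contact with the tray floor. I release it, back off and go to bay 3.

Request:
move_arm --motion '[[[0.001,0,-0.002],[0,0,0],0.2],[[0,0,0],[0,0,0],0.2],[[0,0,0],[0,0,0],0.2],[[0,0,-0.02],[0,0,0],0.2],[[0,0,-0.04],[0,0,0],0.2],[[0,0,-0.04],[0,0,0],0.3],[[0,0,0],[0,0,0],0.4]]'

```text
clock: 12.2
position: [0.4641, -0.1044, 0.0826]
ee_rot: [0.966, -0.082, 0.244, 0.021]
ft_force: [0.8, -1.1, -0.1]
grip_width: 0.7
grasp_force: 0.0
```

Run:
```python
from h import *
from workcell import manip
st();p=manip.get_obs()["position"]
go([(p+[.06,0.01,.02],RG,.4,3),(grasp(3,75),RG,.4)])
```

```text
12.2 [ 0.4641 -0.1044  0.0826] [ 0.77 -1.08 -0.1 ] 59.50279728472689 0.0
end [ 0.6106 -0.0616  0.0725]
[[[0.027, -0.009, 0.004], [0.049, 0.049, -0.079], 0.4], [[0.027, -0.007, 0.006], [0.049, 0.05, -0.08], 0.4], [[0.027, -0.005, 0.007], [0.048, 0.049, -0.079], 0.4], [[0.024, -0.013, 0.033], [0, 0, -0.0], 0.4], [[0.025, -0.012, 0.033], [0, 0, -0.0], 0.4], [[0.024, -0.013, 0.034], [0, 0, -0.0], 0.4]]
```

Request:
move_arm --motion '[[[0.027,-0.009,0.004],[0.049,0.049,-0.079],0.4],[[0.027,-0.007,0.006],[0.049,0.05,-0.08],0.4],[[0.027,-0.005,0.007],[0.048,0.049,-0.079],0.4],[[0.024,-0.013,0.033],[0,0,0],0.4],[[0.025,-0.012,0.033],[0,0,0],0.4],[[0.024,-0.013,0.034],[0,0,0],0.4],[[0,0,0],[0,0,0],0.4],[[0,0,0],[0,0,0],0.4]]'

```text
clock: 13.0
position: [0.6031, -0.0633, 0.0636]
ee_rot: [0.957, 0.013, 0.29, -0.006]
ft_force: [0.1, -1.1, -0.3]
grip_width: 0.699
grasp_force: 0.0
```

Run:
```python
from h import *
st()
go([(grasp(3,60),RG,.4,2),(grasp(3,0),RG,.4,4)])
```

```text
13.0 [ 0.6031 -0.0633  0.0636] [ 0.14 -1.13 -0.26] 59.375742468251104 0.0
end [ 0.653  -0.0596  0.0114]
[[[0.008, -0.001, 0.008], [0.006, 0.014, -0.013], 0.4], [[0.007, -0.001, 0.007], [0.005, 0.013, -0.013], 0.4], [[0, 0, 0.02], [0, 0, 0.0], 0.4], [[0, 0, 0.02], [0, 0, 0.0], 0.4], [[0, 0, 0.02], [0, 0, 0.0], 0.4], [[0, 0, 0.02], [0, 0, 0.0], 0.4]]
```

Request:
move_arm --motion '[[[0.008,-0.001,0.008],[0.006,0.014,-0.013],0.4],[[0.007,-0.001,0.007],[0.005,0.013,-0.013],0.4],[[0,0,0.02],[0,0,0],0.4],[[0,0,0.02],[0,0,0],0.4],[[0,0,0.02],[0,0,0],0.4],[[0,0,0.02],[0,0,0],0.4],[[0,0,0],[0,0,0],0.4],[[0,0,0],[0,0,0],0.02],[[0,0,0],[0,0,0],0.02],[[0,0,0],[0,0,0],-0.05],[[0,0,0],[0,0,0],-0.05],[[0,0,0],[0,0,0],-0.05]]'

```text
clock: 14.2
position: [0.6537, -0.0601, 0.0136]
ee_rot: [0.953, 0.023, 0.302, -0.007]
ft_force: [-0.2, -1.2, 1.2]
grip_width: 0.473
grasp_force: 1.2
```

Request:
move_arm --motion '[[[0,0,-0.001],[0,0,0],-0.13],[[0,0,-0.001],[0,0,0],-0.13],[[0,0,0],[0,0,0],-0.13],[[0,0,0],[0,0,0],-0.13]]'

```text
clock: 14.6
position: [0.6524, -0.0597, 0.0139]
ee_rot: [0.953, 0.024, 0.301, -0.008]
ft_force: [0.5, 0.2, -1.2]
grip_width: 0.434
grasp_force: 4.7
```

Bay 3 gives 4.7 N at 5.1 mm of squeeze, so it is perished and goes to the red tray.

Run:
```python
from h import *
from workcell import manip
o=manip.get_obs();p=o["position"];R=Ro.from_quat(o["ee_rot"]);h=-.17
q,_=slot("r",0);Rt=tool(.223,TILT-.12);print(q)
u=p+[0,0,.015];b=u-.08*ZG
go([(u,R,h,2),(b,R,h,3),(q+[.02,0,.085],Rt,h,7)])
```

```text
[0.4969885  0.11418286 0.0175    ]
end [0.517  0.1138 0.1023]
[[[0.006, 0, -0.008], [0, 0, 0.0], -0.17], [[0.005, 0, -0.008], [0, 0, 0.0], -0.17], [[0, 0, -0.036], [0, 0, 0.0], -0.17], [[0, 0, -0.035], [0, 0, 0.0], -0.17], [[0.001, 0, -0.036], [0, 0, 0.0], -0.17], [[-0.012, -0.034, -0.01], [0.017, -0.022, -0.027], -0.17], [[-0.011, -0.035, -0.01], [0.016, -0.022, -0.027], -0.17], [[-0.011, -0.035, -0.008], [0.017, -0.022, -0.027], -0.17], [[-0.01, -0.036, -0.008], [0.016, -0.022, -0.027], -0.17], [[-0.009, -0.035, -0.008], [0.017, -0.022, -0.026], -0.17], [[-0.009, -0.036, -0.007], [0.016, -0.022, -0.027], -0.17], [[-0.008, -0.036, -0.006], [0.017, -0.022, -0.027], -0.17]]
```

Request:
move_arm --motion '[[[0.006,0,-0.008],[0,0,0],-0.17],[[0.005,0,-0.008],[0,0,0],-0.17],[[0,0,-0.036],[0,0,0],-0.17],[[0,0,-0.035],[0,0,0],-0.17],[[0.001,0,-0.036],[0,0,0],-0.17],[[-0.012,-0.034,-0.01],[0.017,-0.022,-0.027],-0.17],[[-0.011,-0.035,-0.01],[0.016,-0.022,-0.027],-0.17],[[-0.011,-0.035,-0.008],[0.017,-0.022,-0.027],-0.17],[[-0.01,-0.036,-0.008],[0.016,-0.022,-0.027],-0.17],[[-0.009,-0.035,-0.008],[0.017,-0.022,-0.026],-0.17],[[-0.009,-0.036,-0.007],[0.016,-0.022,-0.027],-0.17],[[-0.008,-0.036,-0.006],[0.017,-0.022,-0.027],-0.17]]'

```text
clock: 15.8
position: [0.5168, 0.1147, 0.1034]
ee_rot: [0.964, 0.108, 0.242, -0.027]
ft_force: [0.9, -0.1, -2.1]
grip_width: 0.416
grasp_force: 6.2
```

Request:
move_arm --motion '[[[0,0,0],[0,0,0],-0.17],[[0,0,0],[0,0,0],-0.17]]'

```text
clock: 16.0
position: [0.5175, 0.114, 0.1032]
ee_rot: [0.964, 0.108, 0.242, -0.027]
ft_force: [0.5, -1.1, -1.7]
grip_width: 0.415
grasp_force: 6.3
```

Run:
```python
from h import *
st()
h=-.17;q,_=slot("r",0);Rt=tool(.223,TILT-.12)
go([(q+[0,0,.08],Rt,h,2),(q+[0,0,.01],Rt,h,4)])
```

```text
16.0 [0.5175 0.114  0.1032] [ 0.52 -1.12 -1.73] 35.28984366948188 6.290322169661522
end [0.4969 0.1139 0.0278]
[[[-0.014, -0.003, -0.003], [0, -0.001, 0.0], -0.17], [[-0.013, -0.003, -0.003], [0, -0.002, 0.0], -0.17], [[-0.011, 0, 0.021], [0, 0, 0.0], -0.17], [[-0.011, 0, 0.02], [0, 0, 0.0], -0.17], [[-0.011, 0, 0.021], [0, 0, 0.0], -0.17], [[-0.011, 0, 0.02], [0, 0, 0.0], -0.17]]
```

Request:
move_arm --motion '[[[-0.014,-0.003,-0.003],[0,-0.001,0],-0.17],[[-0.013,-0.003,-0.003],[0,-0.002,0],-0.17],[[-0.011,0,0.021],[0,0,0],-0.17],[[-0.011,0,0.02],[0,0,0],-0.17],[[-0.011,0,0.021],[0,0,0],-0.17],[[-0.011,0,0.02],[0,0,0],-0.17],[[-0.004,0,0.007],[0,0,0],-0.17],[[-0.004,0,0.007],[0,0,0],-0.17],[[0,0,0],[0,0,0],-0.17],[[0,0,0],[0,0,0],-0.17]]'

```text
clock: 17.0
position: [0.4965, 0.1136, 0.0155]
ee_rot: [0.964, 0.108, 0.241, -0.027]
ft_force: [0.3, -0.3, -1.4]
grip_width: 0.412
grasp_force: 6.2
```

Request:
move_arm --motion '[[[-0.001,0,0.002],[0,0,0],-0.17],[[0,0,0],[0,0,0],-0.17],[[0,0,0],[0,0,0],-0.17]]'

```text
clock: 17.3
position: [0.4969, 0.1138, 0.014]
ee_rot: [0.964, 0.108, 0.241, -0.027]
ft_force: [-1.4, -0.2, 2.8]
grip_width: 0.418
grasp_force: 6.3
```

Request:
move_arm --motion '[[[0,0,-0.001],[0,0,0],0.2],[[0,0,0],[0,0,0],0.2],[[0,0,0],[0,0,0],0.2],[[0,0,-0.02],[0,0,0],0.2],[[0,0,-0.04],[0,0,0],0.2],[[0,0,-0.04],[0,0,0],0.3],[[0,0,0],[0,0,0],0.4]]'

```text
clock: 18.0
position: [0.4626, 0.1061, 0.0838]
ee_rot: [0.964, 0.108, 0.243, -0.027]
ft_force: [0.7, -0.3, 0.4]
grip_width: 0.704
grasp_force: 0.0
```

Run:
```python
from h import *
from workcell import manip
st();p=manip.get_obs()["position"]
go([(p+[.06,-0.04,.02],RG,.4,4),(grasp(4,75),RG,.4,4)])
```

```text
18.0 [0.4626 0.1061 0.0838] [ 0.67 -0.35  0.43] 59.81332459843483 0.0
end [0.6057 0.0261 0.073 ]
[[[0.018, 0.017, 0.002], [-0.029, 0.037, 0.047], 0.4], [[0.018, 0.017, 0.003], [-0.029, 0.037, 0.046], 0.4], [[0.019, 0.016, 0.004], [-0.029, 0.036, 0.047], 0.4], [[0.019, 0.015, 0.004], [-0.029, 0.037, 0.047], 0.4], [[0.016, 0.015, 0.024], [0, 0, -0.0], 0.4], [[0.016, 0.014, 0.024], [0, 0, -0.0], 0.4], [[0.016, 0.015, 0.024], [0, 0, -0.0], 0.4], [[0.017, 0.015, 0.024], [0, 0, -0.0], 0.4]]
```

Request:
move_arm --motion '[[[0.018,0.017,0.002],[-0.029,0.037,0.047],0.4],[[0.018,0.017,0.003],[-0.029,0.037,0.046],0.4],[[0.019,0.016,0.004],[-0.029,0.036,0.047],0.4],[[0.019,0.015,0.004],[-0.029,0.037,0.047],0.4],[[0.016,0.015,0.024],[0,0,0],0.4],[[0.016,0.014,0.024],[0,0,0],0.4],[[0.016,0.015,0.024],[0,0,0],0.4],[[0.017,0.015,0.024],[0,0,0],0.4],[[0,0,0],[0,0,0],0.4],[[0,0,0],[0,0,0],0.4]]'

```text
clock: 19.0
position: [0.6041, 0.0255, 0.0676]
ee_rot: [0.955, 0.024, 0.297, -0.007]
ft_force: [-0.4, 0.6, -0.7]
grip_width: 0.701
grasp_force: 0.0
```

Run:
```python
from h import *
st()
go([(grasp(4,60),RG,.4,2),(grasp(4,0),RG,.4,4)])
```

```text
19.0 [0.6041 0.0255 0.0676] [-0.37  0.59 -0.66] 59.59789186767827 0.0
end [0.6485 0.0285 0.0117]
[[[0.003, 0, 0.008], [0.001, 0.005, 0.0], 0.4], [[0.003, -0.001, 0.007], [0.001, 0.004, 0.0], 0.4], [[0, 0, 0.02], [0, 0, 0.0], 0.4], [[0, 0, 0.02], [0, 0, 0.0], 0.4], [[0, 0, 0.02], [0, 0, 0.0], 0.4], [[0, 0, 0.02], [0, 0, 0.0], 0.4]]
```

Request:
move_arm --motion '[[[0.003,0,0.008],[0.001,0.005,0],0.4],[[0.003,-0.001,0.007],[0.001,0.004,0],0.4],[[0,0,0.02],[0,0,0],0.4],[[0,0,0.02],[0,0,0],0.4],[[0,0,0.02],[0,0,0],0.4],[[0,0,0.02],[0,0,0],0.4],[[0,0,0],[0,0,0],0.4],[[0,0,0],[0,0,0],0.02],[[0,0,0],[0,0,0],0.02],[[0,0,0],[0,0,0],-0.05],[[0,0,0],[0,0,0],-0.05],[[0,0,0],[0,0,0],-0.05]]'

```text
clock: 20.2
position: [0.6495, 0.0288, 0.0139]
ee_rot: [0.953, 0.024, 0.302, -0.008]
ft_force: [-0.7, 1.4, 3.0]
grip_width: 0.476
grasp_force: 1.8
```

Request:
move_arm --motion '[[[0,0,-0.001],[0,0,0],-0.13],[[0,0,-0.001],[0,0,0],-0.13],[[0,0,0],[0,0,0],-0.13],[[0,0,0],[0,0,0],-0.13]]'

```text
clock: 20.6
position: [0.6481, 0.0286, 0.0142]
ee_rot: [0.953, 0.024, 0.301, -0.008]
ft_force: [1.0, -0.3, -1.2]
grip_width: 0.437
grasp_force: 4.8
```

Bay 4 gives 4.8 N at about 5 mm of squeeze, so it is also perished. It goes to the red tray's second slot.

Run:
```python
from h import *
from workcell import manip
o=manip.get_obs();p=o["position"];R=Ro.from_quat(o["ee_rot"]);h=-.17
q,_=slot("r",1);Rt=tool(.223,TILT-.12);print(q)
u=p+[0,0,.015];b=u-.08*ZG
go([(u,R,h,2),(b,R,h,3),(b+[-.05,.01,.01],R,h,2),(q+[.0,0,.085],Rt,h,5)])
```

```text
[0.48106524 0.18440003 0.0175    ]
end [0.4807 0.1844 0.1027]
[[[0.006, 0, -0.008], [0, 0, 0.0], -0.17], [[0.005, 0, -0.008], [0, 0, 0.0], -0.17], [[0, 0, -0.036], [0, 0, 0.0], -0.17], [[0, 0, -0.035], [0, 0, 0.0], -0.17], [[0.001, 0, -0.036], [0, 0, 0.0], -0.17], [[-0.023, -0.008, -0.024], [0, 0, 0.0], -0.17], [[-0.024, -0.009, -0.025], [0, 0, 0.0], -0.17], [[-0.014, -0.04, -0.009], [0.023, -0.031, -0.037], -0.17], [[-0.013, -0.041, -0.008], [0.023, -0.03, -0.038], -0.17], [[-0.013, -0.042, -0.007], [0.023, -0.031, -0.037], -0.17], [[-0.011, -0.042, -0.006], [0.023, -0.03, -0.038], -0.17], [[-0.01, -0.042, -0.006], [0.023, -0.031, -0.037], -0.17]]
```

Request:
move_arm --motion '[[[0.006,0,-0.008],[0,0,0],-0.17],[[0.005,0,-0.008],[0,0,0],-0.17],[[0,0,-0.036],[0,0,0],-0.17],[[0,0,-0.035],[0,0,0],-0.17],[[0.001,0,-0.036],[0,0,0],-0.17],[[-0.023,-0.008,-0.024],[0,0,0],-0.17],[[-0.024,-0.009,-0.025],[0,0,0],-0.17],[[-0.014,-0.04,-0.009],[0.023,-0.031,-0.037],-0.17],[[-0.013,-0.041,-0.008],[0.023,-0.03,-0.038],-0.17],[[-0.013,-0.042,-0.007],[0.023,-0.031,-0.037],-0.17],[[-0.011,-0.042,-0.006],[0.023,-0.03,-0.038],-0.17],[[-0.01,-0.042,-0.006],[0.023,-0.031,-0.037],-0.17]]'

```text
clock: 21.8
position: [0.48, 0.1854, 0.1028]
ee_rot: [0.964, 0.109, 0.241, -0.027]
ft_force: [-0.1, 0.2, -1.2]
grip_width: 0.416
grasp_force: 6.3
```

Request:
move_arm --motion '[[[0,0,0],[0,0,0],-0.17],[[0,0,0],[0,0,0],-0.17]]'

```text
clock: 22.0
position: [0.4807, 0.1847, 0.1029]
ee_rot: [0.964, 0.108, 0.242, -0.027]
ft_force: [0.4, 0.1, -1.5]
grip_width: 0.419
grasp_force: 6.3
```

Run:
```python
from h import *
st()
h=-.17;q,_=slot("r",1);Rt=tool(.223,TILT-.12)
go([(q+[0,0,.08],Rt,h,2),(q+[0,0,.01],Rt,h,4)])
```

```text
22.0 [0.4807 0.1847 0.1029] [ 0.41  0.1  -1.54] 35.644005396168744 6.343256011605263
end [0.4811 0.1848 0.0274]
[[[-0.002, 0, 0.003], [0, 0, 0.001], -0.17], [[-0.001, 0, 0.003], [0, -0.001, 0.0], -0.17], [[-0.011, 0, 0.021], [0, 0, 0.0], -0.17], [[-0.011, 0, 0.02], [0, 0, 0.0], -0.17], [[-0.011, 0, 0.021], [0, 0, 0.0], -0.17], [[-0.011, 0, 0.021], [0, 0, 0.0], -0.17]]
```

Request:
move_arm --motion '[[[-0.002,0,0.003],[0,0,0],-0.17],[[-0.001,0,0.003],[0,0,0],-0.17],[[-0.011,0,0.021],[0,0,0],-0.17],[[-0.011,0,0.02],[0,0,0],-0.17],[[-0.011,0,0.021],[0,0,0],-0.17],[[-0.011,0,0.02],[0,0,0],-0.17],[[-0.004,0,0.007],[0,0,0],-0.17],[[-0.004,0,0.007],[0,0,0],-0.17],[[0,0,0],[0,0,0],-0.17],[[0,0,0],[0,0,0],-0.17]]'

```text
clock: 23.0
position: [0.4803, 0.1848, 0.0173]
ee_rot: [0.964, 0.109, 0.241, -0.027]
ft_force: [-0.3, 0.8, -0.6]
grip_width: 0.417
grasp_force: 6.4
```

Request:
move_arm --motion '[[[0,0,0],[0,0,0],-0.17]]'

```text
clock: 23.1
position: [0.4808, 0.1842, 0.0176]
ee_rot: [0.964, 0.108, 0.242, -0.027]
ft_force: [0.1, 0.3, -1.8]
grip_width: 0.415
grasp_force: 6.4
```

Request:
move_arm --motion '[[[-0.002,0,0.004],[0,0,0],-0.17],[[0,0,0],[0,0,0],-0.17],[[0,0,0],[0,0,0],-0.17]]'

```text
clock: 23.4
position: [0.4808, 0.1842, 0.0142]
ee_rot: [0.964, 0.108, 0.242, -0.027]
ft_force: [-0.7, -0.1, -1.7]
grip_width: 0.415
grasp_force: 6.3
```

Request:
move_arm --motion '[[[0,0,0.001],[0,0,0],-0.17],[[0,0,0],[0,0,0],-0.17],[[0,0,0],[0,0,0],0.2],[[0,0,0],[0,0,0],0.2],[[0,0,0],[0,0,0],0.2],[[0,0,0],[0,0,0],0.2],[[0,0,-0.02],[0,0,0],0.2],[[0,0,-0.04],[0,0,0],0.2],[[0,0,-0.04],[0,0,0],0.2],[[0.02,0,-0.03],[0,0,0],0.2],[[0.02,0,-0.03],[0,0,0],0.2],[[0,0,0],[0,0,0],0.2]]'

```text
clock: 24.6
position: [0.4536, 0.179, 0.1375]
ee_rot: [0.963, 0.108, 0.244, -0.028]
ft_force: [0.1, -0.8, -0.3]
grip_width: 0.598
grasp_force: 0.0
```

Run:
```python
from h import *
from workcell import vision
st()
for n in("scene","top"):
    c=vision.camera(n)["pixels"][:,:,::-1]
    c=c[120:350,100:400] if n=="scene" else c[90:300,90:360]
    cv2.imwrite(f"pics/{n}9.png",cv2.resize(c,None,fx=2.6,fy=2.6,interpolation=cv2.INTER_CUBIC))
```

```text
24.6 [0.4536 0.179  0.1375] [ 0.1  -0.82 -0.31] 50.85583724801294 0.0
```

View pics/scene9.png

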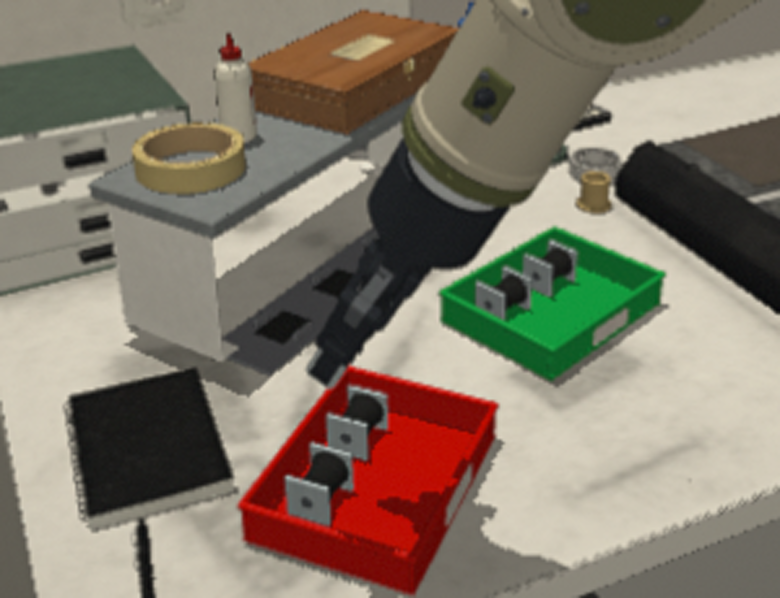

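View pics/top9.png

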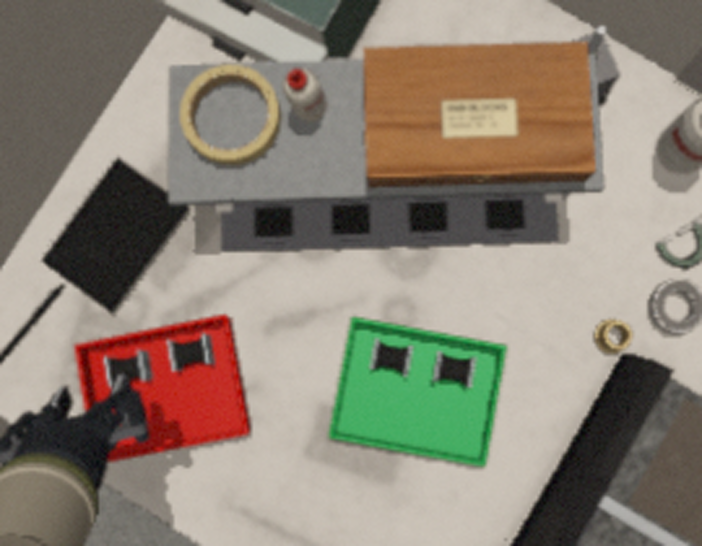

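The pictures show two mounts upright in the green tray (top crop 390,357 and 455,368) and two in the red tray (127,367 and 190,352). The bays are empty, the other objects are undisturbed, and the gripper is clear of everything.

```bash
python3 -c "
from workcell import order
print(order.hand_in())"
```

```text
the job is handed in; nothing more can be done
None
```

I handed the job in at about 25 s: the mounts from bays 1 and 2 felt sound (13.5 and 13.7 N) and are in the green tray, those from bays 3 and 4 felt perished (4.7 and 4.8 N) and are in the red tray, and the last pictures show nothing else moved.

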